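Tip the hardware tray into the bin

ROBOT

A 7-joint arm with a two-finger parallel gripper is mounted at the origin on the work surface. World frame = base frame: x ahead of the robot, y to its left, z up, the work surface at z = 0. Lengths are in mm, angles in rad, forces in N, time in s.
With the tool pointing down it reaches from about 400 to 875 mm from the base axis. Payload 4.4 kg.
Tool frame: the origin (TCP) lies midway between the tips of the shut fingers; the grasp point (between the pads) lies 19 mm behind it; z points along the fingers, y is the line along which they close (so a half turn about z gives the same grasp; the last joint's range is limited). The gripper opens to 85 mm and grips with 20 to 120 N. Pads are 22 mm wide; open, the fingers measure 114 mm over their backs; the gripper's body (76 mm by 85 mm) begins 54 mm behind the grasp point. The pads swing forward as they close: fully open they stand 13 mm farther back than shut.
Start: joints at [1.122, 0.628, 0.038, 1.517, -0.027, 0.996, -0.02], TCP at [242.816, -602.958, 231.313] pointing down, gripper open.
Joint ranges: [-3.06, 3.06], [-0.37, 2.12], [-1.25, 1.32], [0.18, 2.47], [-1.1, 4.24], [0.23, 1.98], [-2.94, 2.94]. Speed limits (rad/s): [2.57, 2.57, 3.14, 3.14, 3.14, 3.14, 3.14].

INTERFACE

Orientations are given as [roll, pitch, yaw] about the fixed x, y, z axes, in that order (R = Rz(yaw) Ry(pitch) Rx(roll)).
In Python, from cell import ctrl gives the robot as it stands.
- The arm moves only by the shell command python3 -m crank 'ROWS' [OPENING]. ROWS is JSON, a list that holds one entry, the list of rows, each a list of 4 numbers: the shift along the tool's x, y, z normalised to -1 to 1, where 1 is 2.5 cm, then the turn about the tool's z normalised to -1 to 1, where 1 is 0.08 rad. In form: [[[dx, dy, dz, turn], ...]]. A call has 1 to 12 rows; each row shifts and turns the commanded pose from where the row before left it, along the tool's axes as they then stand; what a row does not reach is not made up. A row lasts 1/12 s, in which the tool goes at most 41.7 mm and 7.16 degrees, less where a joint would pass 70% of its speed; a pose out of reach is approached as far as the arm can. A call with a number of a shift or a turn outside -1 to 1 is refused whole. A call with a gripper value outside its range is refused whole. OPENING is the closure, from -1 (fully open) to 1 (shut), set as the call begins (- or left out, the last holds). The fingers move at their own pace and stop on an object; the grip force is fixed at half the most. Time passes only in rows, so rows that do not move let the fingers close. It gives the time, the measured TCP pose, the force, the opening and the grip force at its end, in the units of the state.
- ctrl.read_state(): the state, without advancing time (a new reading comes with each control period).
- ctrl.get_image(name): name is "scene" or "top" or "wrist"; returns a dict with "img" (420x560x3 uint8, red, green, blue), "intrinsics" (3x3 intrinsics, pixels), "extrinsics" (4x4, takes a point from camera to world coordinates). Camera axes: x right, y up, looking along -z (the intrinsics and any distortion apply to the point x, -y, -z); pixel columns grow to the right and rows downward; lengths in mm; the calibration is good to about 2 mm. A picture is of the moment at which its call begins. There is no depth.
- ctrl.finish_job(): hands the job in; it is judged then, once.
Trained networks look in the newest picture that a camera, given by its name, has taken for a name from the list of things; names that differ only in an ending like _2 or _b are one class to them, and where a whole thing is asked for, a point or a joint stands for the part that bears it (a point fixed in the world has none). Each returns a list of dicts, best first, with "confidence" (0 to 1); they miss things now and then, are a little off and sometimes report something else, mostly with a low value. They report only what shows in the picture. A call takes as long as a camera call. They do not tell look-alikes from the thing itself.
- ctrl.find_in(camera, target): "position" ([row, column] in pixels, amid what is visible of it).
- ctrl.trace(camera, target): "mask" (420x560 bool, what is visible of it) and "position" ([row, column] in pixels, amid what is visible of it).
- ctrl.place_of(camera, target): "position" ([row, column] in pixels: a listed point, or the origin of a listed thing).
The state is a dict: "clock": time; "qpos": joint angles; "qd": joint speeds; "tau": joint torques, N m; "eef_pos": TCP position; "tool_rot": TCP orientation; "force": force on the tool from outside, world axes, zero at the start; "torque": the same for the moment, N m; "width": finger opening in mm; "gripper_force": force on a finger pad.
Only numpy, scipy, OpenCV 4.12 (cv2) and the standard library are available. Lean on these libraries where they do the work, as an engineer would, in place of code of your own. Each camera call takes 0.05 s, during which the arm holds its last target. There are 200 camera calls.

TASK

The aluminium tipping tray holds four loose pieces of gym hardware. Slide the yellow bin along the bench until it is fully home, flush against the grey foot bar under the tray's spout, then push the red lever bar over towards the bin so that the tray tips and all four pieces slide into the bin, and finally ease the tray gently back down to its rest without letting it drop. Leave the bin upright and home with all four pieces in it, and do not disturb the other things lying about.

Things in the scene. Friction and masses are not known exactly. Their poses are not given: they have to be found in the camera images.
- stand: Fixed grey stand of the tipping tray. Origin on the bench under the middle of the hinge line; y points level from tray to spout side, where the bin belongs; x along the hinge. Foot bar (bin stop) on the bench at the origin: 240 mm along x, 24 along y (face at y = +12), 50 high. Uprights at x = +-78 mm, 170 high. Rear legs at x = +-55 reach to y = -142 mm with a black rubber rest on top.
- hinge (a point): Middle of the tray's hinge line, 150 mm above the stand's origin, axes as the stand. The aluminium tray is 128 mm wide (x); its floor, 150 mm up, runs from y = -150 to +50 mm of the stand (open spout end, no wall there); side and back walls rise 47 mm above it.
- tray (a joint): Tip angle of the tray (rad): 0 = level, on its rest; 1.1 = end stop, spout pointing 63 degrees down into the bin. Gravity always pulls it back to 0: let go, it falls shut. Pieces slide out somewhere between 0.4 and 1.0. Tray and lever weigh 0.55 kg.
- push_bar (a point): Centre of the red round lever bar, 14 mm thick, 64 long, parallel to the stand's x, on a 10 mm steel rod fixed to the tray; x = -130 mm of the stand, clear of the tray. At tray angle q it is at stand y = 120 sin(q - 0.55), height 150 + 120 cos(q - 0.55) mm (q = 0: y = -63, height 252). Pushing it towards +y tips the tray; needs 4 to 6 N.
- bin: Loose yellow open bin, 200 (its x) x 170 (its y) x 80 mm high, walls and floor 4 mm, 0.45 kg. Origin at the centre of its underside. Starts on the bench on the stand's +y side, 70 to 130 mm short of home, a little askew. Home: its 200 mm long -y side flush against the foot bar, so its centre is 97 mm from the stand's origin along the stand's y.
- nut_a: Green plastic star-lock nut, six-lobed, 44 mm across, 24 mm high, 70 g, loose in the tray. Origin at the centre of its underside.
- nut_b: Green plastic star-lock nut, six-lobed, 44 mm across, 24 mm high, 70 g, loose in the tray. Origin at the centre of its underside.
- cap_a: Red plastic bar-end cap, 42 mm diameter, 24 mm high with a narrower top, 70 g, loose in the tray. Origin at the centre of its underside.
- cap_b: Red plastic bar-end cap, 42 mm diameter, 24 mm high with a narrower top, 70 g, loose in the tray. Origin at the centre of its underside.
- grip_trainer: Bystander: chrome hand grip trainer, 140 x 84 x 24 mm, lying on the board. Origin under its middle.
- cup: Bystander: blue acrylic cup, 84 mm across, 90 mm high, standing on the board. Origin at the centre of its underside.
- ball_center (a point): Bystander: centre of a black rubber massage ball of 60 mm diameter in a small white dish on the bench.
- collar_clip: Bystander: black C-shaped barbell collar clip, about 100 x 82 x 22 mm, lying on the bench. Origin at its ring's centre, on the bench.
- carabiner: Bystander: steel carabiner, 86 x 54 x 10 mm, lying on the bench. Origin at its centre, on the bench.
- board: Fixed hardwood board, 140 (x) x 620 (y) mm, on two bricks along the far edge of the bench, top 85 mm above the bench; carries a white wall-switch box (86 mm square, about 67 mm high with toggle), the cup and the grip trainer. Origin on the bench below its centre.
There are look-alikes about, which are no part of the job. Leave any black or blue look-alike of the cap_a alone. What is shaped like the nut_a but white is not meant.

How it is judged:
By the outcome, as a careful person would: the job done as asked, in the order asked, and still so for the second after the job is handed in, with the robot touching nothing.
It also fails if it takes over 62 s, if anything falls off the work surface, if the arm or the gripper's body presses on something with over 40 N, if the wrist force passes 120 N, or if a joint passes its speed limit or range.

## Working session

There is one attempt and no reset: what is moved stays moved. The work goes in short steps, Python scripts to look and compute and a shell command to move; the robot and the scene stay as the last step left them, time stands still between calls to the robot, and variables do not carry over. Pictures are saved under pics/ and viewed, at most 10 in all, crops included, and the job is handed in when it is done.

```bash
mkdir -p pics; ls; python3 - <<'E'
from cell import ctrl
import cv2,numpy as np
for n in("scene","top"):
    d=ctrl.get_image(n); cv2.imwrite(f"pics/{n}0.png",d["img"][:,:,::-1])
    print(n,np.round(d["intrinsics"],1).tolist(),np.round(d["extrinsics"],3).tolist(),[k for k in d])
    for t in["stand","hinge","push_bar","bin","nut_a","cap_a","cup","grip_trainer","ball_center","collar_clip","carabiner","board"]:
        print(t,[(np.round(r["position"],1).tolist(),round(r["confidence"],2)) for r in ctrl.place_of(n,t)][:4])
print(ctrl.read_state())
E
```

```text
pics
scene [[469.4, 0.0, 280.9], [0.0, 469.4, 209.1], [0.0, 0.0, 1.0]] [[0.297, -0.612, 0.733, 1496.379], [0.955, 0.2, -0.219, -268.358], [-0.013, 0.765, 0.644, 969.921], [0.0, 0.0, 0.0, 1.0]] ['img', 'intrinsics', 'extrinsics']
stand [([250.3, 267.7], 0.96)]
hinge [([209.3, 267.0], 0.64)]
push_bar [([154.8, 227.3], 0.8)]
bin [([230.9, 330.8], 0.94)]
nut_a [([207.3, 244.6], 0.76), ([226.0, 228.3], 0.54), ([231.9, 215.8], 0.38)]
cap_a [([211.7, 222.2], 0.65), ([275.5, 201.3], 0.58), ([290.4, 210.9], 0.48), ([217.7, 250.5], 0.47)]
cup [([270.8, 332.1], 0.68)]
grip_trainer [([293.5, 267.7], 0.79)]
ball_center [([294.5, 116.0], 0.75)]
collar_clip [([213.9, 187.1], 0.7)]
carabiner [([227.9, 428.9], 0.52)]
board [([312.9, 299.7], 0.65)]
top [[450.1, 0.0, 273.9], [0.0, 450.1, 204.5], [0.0, 0.0, 1.0]] [[-0.004, 0.984, -0.177, 367.7], [-1.0, -0.003, 0.009, 1.531], [0.008, 0.177, 0.984, 1280.746], [0.0, 0.0, 0.0, 1.0]] ['img', 'intrinsics', 'extrinsics']
stand [([220.5, 282.4], 0.77), ([220.1, 212.1], 0.75)]
hinge [([209.9, 279.8], 0.55)]
push_bar [([259.3, 313.4], 0.8)]
bin [([221.2, 212.6], 
[... 429 characters left out ...]
, 271.2], 0.76)]
{'clock': 1.3, 'qpos': array([ 1.12217803,  0.62840223,  0.03849842,  1.51741699, -0.02702247,
        0.99631132, -0.02001673]), 'qd': array([-0.00038635,  0.00184364,  0.00163343, -0.00022096,  0.0008961 ,
        0.00049046,  0.00024894]), 'tau': array([ 7.78805884e-06, -5.63279378e+01,  1.22564357e+00, -1.93781555e+01,
        1.09189027e-02,  1.72103566e-03,  1.14321600e-05]), 'eef_pos': array([ 242.83015511, -602.93726304,  231.30649456]), 'tool_rot': array([-3.14157189e+00, -5.53569319e-05,  3.82765243e-01]), 'force': array([0.10843883, 0.51903683, 0.74572963]), 'torque': array([ 0.04226267,  0.02708944, -0.00652234]), 'gripper_force': 0.0, 'width': 85.37799826109573}
```

View pictures.

View pics/scene0.png

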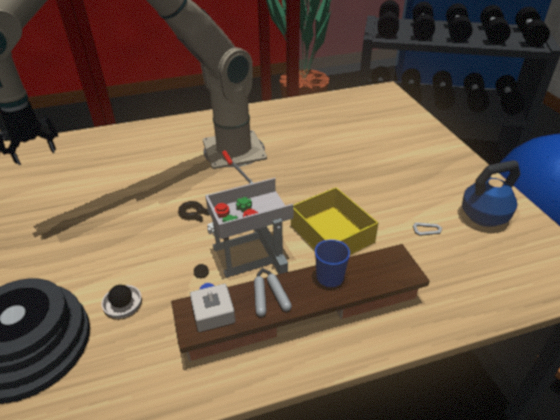

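View pics/top0.png

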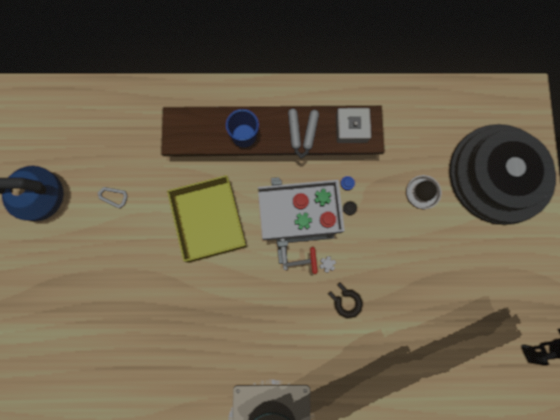

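```bash
cat > h.py <<'E'
from cell import ctrl
import cv2,numpy as np
cams={}
def cam(n):
    if n not in cams: cams[n]=ctrl.get_image(n)
    return cams[n]
def ray(n,rc):
    d=cam(n);K=d["intrinsics"];E=np.array(d["extrinsics"])
    v=np.array([(rc[1]-K[0][2])/K[0][0],-(rc[0]-K[1][2])/K[1][1],-1]);v=E[:3,:3]@v
    return E[:3,3],v/np.linalg.norm(v)
def onz(n,rc,z):
    o,v=ray(n,rc);return o+v*(z-o[2])/v[2]
def proj(n,p):
    d=cam(n);E=np.array(d["extrinsics"]);c=E[:3,:3].T@(np.array(p)-E[:3,3]);K=d["intrinsics"]
    return np.array([K[1][2]+K[1][1]*c[1]/c[2],K[0][2]-K[0][0]*c[0]/c[2]])
def tri(a,b):
    A=np.zeros((3,3));B=np.zeros(3);R=[]
    for n,rc in a,b:
        o,v=ray(n,rc);P=np.eye(3)-np.outer(v,v);A+=P;B+=P@o;R.append((o,P))
    x=np.linalg.solve(A,B);return x,[np.linalg.norm(P@(x-o)) for o,P in R]
def place(n,t): 
    r=ctrl.place_of(n,t); return r[0]["position"] if r else None
def box(n,t,z):
    m=ctrl.trace(n,t)[0]["mask"].astype(np.uint8)
    c=max(cv2.findContours(m,0,2)[0],key=cv2.contourArea)[:,0,::-1]
    p=np.array([onz(n,q,z)[:2] for q in c],np.float32)
    (ctr,size,ang)=cv2.minAreaRect(p);return np.round(ctr,1),np.round(size,1),round(ang,1),m
E
python3 - <<'E'
from h import *
for t in["stand","hinge","push_bar","bin"]:
    x,e=tri(("scene",place("scene",t)),("top",place("top",t)));print(t,x.round(1),np.round(e,1))
c,s,a,m=box("top","bin",80);print("bin",c,s,a)
c,s,a,m2=box("top","tray",197);print("tray",c,s,a)
c,s,a,m3=box("top","push_bar",252);print("pb",c,s,a)
im=cam("top")["img"][:,:,::-1].copy()
for m,col in((m,(255,0,0)),(m2,(0,0,255)),(m3,(255,0,255))):
    cv2.drawContours(im,cv2.findContours(m,0,2)[0],-1,col,1)
cv2.imwrite("pics/m.png",cv2.resize(im[140:300,140:380],None,fx=3.3,fy=3.3))
E
```

```text
stand [552.4 -31.1  -4.3] [2.8 2.8]
hinge [551.8 -25.7 144.6] [1.2 1.2]
push_bar [424.5 -98.5 270. ] [2.1 2.1]
bin [549.  167.9  13.2] [1.1 1.1]
bin [547.2 175.5] [209.6 172.8] 14.8
tray [549.1 -72.5] [137.4 200.4] 5.8
pb [539.  -67.9] [130.3 189.8] 5.2
```

View pics/m.png

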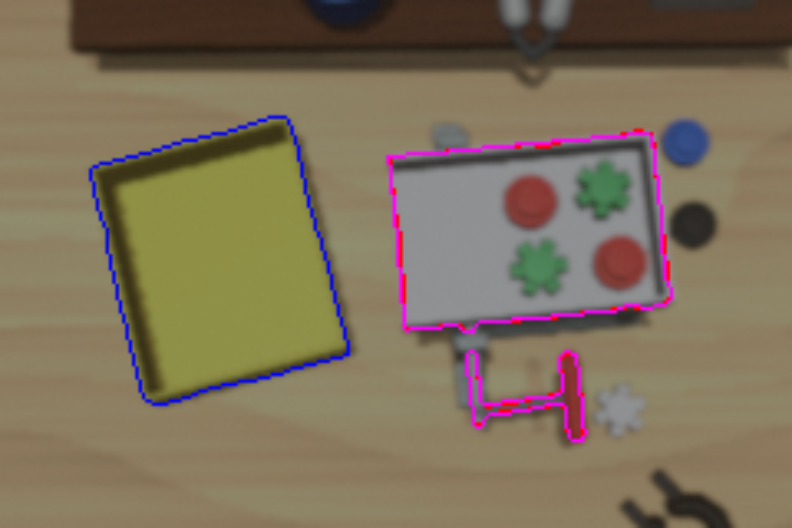

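```bash
python3 -m crank '[[[0,0,-0.5,-1],[0,0,-0.5,-1],[0,0,-0.5,-1],[0,0,-0.5,-1],[0,0,-0.5,-1],[0,0,-0.5,-1],[0,0,-0.5,-1],[0,0,-0.5,-1],[0,0,0,-1],[0,0,0,-1],[0,0,0,-1],[0,0,0,-1]]]' -1
python3 -m crank '[[[0,0,0,-1],[0,0,0,-1],[0,0,0,-1],[0,0,0,-1],[0,1,0,-0.1],[0,1,0,0],[0,1,0,0],[0,1,0,0],[0,1,0,0],[0,1,0,0],[0,1,0,0],[0,1,0,0]]]'
python3 - <<'E'
from h import *
P=[]
for u,v in((388,157),(405,328),(669,298),(652,131)):
    p=onz("top",(140+(v+.5)/3.3,140+(u+.5)/3.3),197);P.append(p[:2]);print(p.round(1))
P=np.array(P);c=P.mean(0);d=(P[0]+P[1]-P[2]-P[3])/2;print(c,np.linalg.norm(d),np.degrees(np.arctan2(-d[0],d[1])),"origin",c+50*d/np.linalg.norm(d))
print("board edge",onz("top",(156,270),85))
# fit stand pose w/ keypoints
for t in["cup","carabiner"]:
    pass
s=ctrl.read_state();print(s["eef_pos"],s["tool_rot"],s["qpos"])
E
```

```text
clock: 2.95
eef_pos: [242.7, -603.0, 331.4]
tool_rot: [3.142, 0.0, 1.347]
force: [-0.1, -0.3, -1.2]
width: 85.3
gripper_force: 0.0
clock: 3.95
eef_pos: [442.8, -583.0, 331.3]
tool_rot: [-3.141, -0.0, 1.671]
force: [0.3, -0.4, -0.4]
width: 85.5
gripper_force: 0.0
[604.6  31.8 197. ]
[476.7  19.1 197. ]
[ 498.1 -174.8  197. ]
[ 624. -166.  197.]
[550.82853362 -72.44038991] 196.90667882896483 5.951903079710652 origin [545.64385484 -22.70992535]
board edge [718.27330295   1.3747859   85.        ]
[ 449.78119275 -579.84063135  330.48510369] [ 3.13576474e+00 -2.09176470e-03  1.67729465e+00] [ 1.00821968  0.71078724 -0.28912855  1.08615336  0.18513426  1.36692672
  0.85546443]
```

```bash
python3 -m crank '[[[1,0.5,0,0],[1,0.5,0,0],[1,0.5,0,0],[1,0.5,0,0],[1,0.5,0,0],[1,0.5,0,0],[1,0.5,0,0],[1,0.5,0,0],[1,0.5,0,0],[1,0.5,0,0],[1,0.5,0,0],[1,0.5,0,0]]]'
python3 -m crank '[[[1,0.1,0,0],[1,0,0,0],[1,0,0,0],[1,0,0,0],[1,0,0,0],[1,0,0,0],[1,0,0,0],[1,0,0,0],[1,0,0,0],[1,0,0,0],[1,0,0,0],[1,0,0,0]]]'
python3 -m crank '[[[1,0,0,0],[1,0,0,0],[1,0,0,0],[1,0,0,0],[1,0,0,0],[1,0,0,0],[1,0,0,0],[1,0,0,0],[1,0,0,0],[1,0,0,0],[0.9,0,0,0],[0,0,0,0]]]'
```

```text
clock: 5.0
eef_pos: [561.3, -268.6, 331.4]
tool_rot: [3.142, 0.0, 1.671]
force: [0.2, -0.4, -1.0]
width: 85.6
gripper_force: 0.0
clock: 6.0
eef_pos: [533.3, 30.0, 331.5]
tool_rot: [3.141, 0.0, 1.67]
force: [0.9, -0.6, -0.0]
width: 85.6
gripper_force: 0.0
clock: 7.0
eef_pos: [504.4, 306.0, 331.4]
tool_rot: [-3.141, -0.005, 1.678]
force: [0.1, 0.9, -0.3]
width: 85.6
gripper_force: 0.0
```

```bash
python3 -m crank '[[[0.2,1,1,0],[0,0,1,0],[0,0,1,0],[0,0,1,0],[0,0,1,0],[0,0,1,0],[0,0,1,0],[0,0,1,0],[0,0,1,0],[0,0,1,0],[0,0,1,0],[0,0,0.6,0]]]'
python3 -m crank '[[[0,0,0.6,0],[0,0,0,0],[0,0,0,0]]]'
python3 - <<'E'
from h import *
s=ctrl.read_state();print(s["eef_pos"],s["tool_rot"],s["force"])
d=cam("scene");cv2.imwrite("pics/a.png",cv2.resize(d["img"][140:300,180:460,::-1],None,fx=2.8,fy=2.8))
E
```

```text
clock: 8.0
eef_pos: [530.1, 305.9, 38.8]
tool_rot: [-3.139, 0.002, 1.67]
force: [0.0, -0.4, -1.3]
width: 85.2
gripper_force: 0.0
clock: 8.25
eef_pos: [530.7, 306.8, 25.9]
tool_rot: [-3.14, 0.001, 1.67]
force: [0.6, 0.6, -0.3]
width: 85.4
gripper_force: 0.0
[530.66453086 306.83093683  25.86768014] [-3.14035696e+00  9.80502988e-04  1.67035074e+00] [ 0.56439421  0.63204859 -0.339177  ]
```

View pics/a.png

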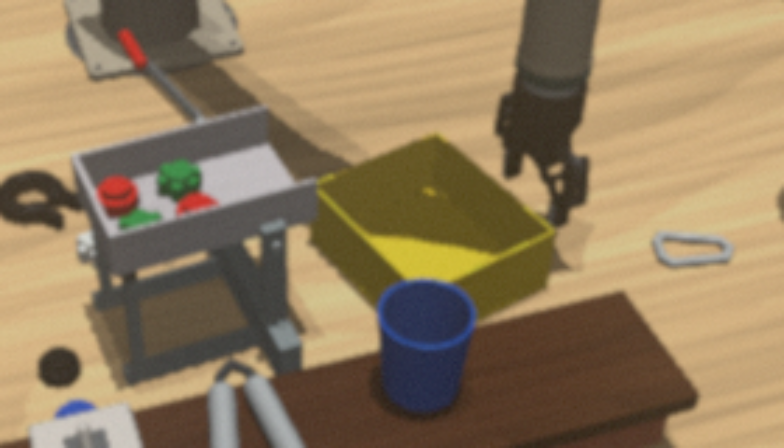

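```bash
python3 -m crank '[[[-0.5,0,0,0],[-0.4,0,0,0],[-0.4,0,0,0],[-0.4,0,0,0],[-0.4,0,0,0],[-0.4,0,0,0],[-0.4,0,0,0],[-0.4,0,0,0],[-0.4,0,0,0],[-0.3,0,0,0],[-0.2,0,0,0],[-0.2,0,0,0]]]'
python3 -m crank '[[[-0.2,0,0,0],[-0.2,0,0,0],[-0.2,0,0,0],[0,0,0,0]]]'
python3 - <<'E'
from h import *
s=ctrl.read_state();print(s["eef_pos"],s["tool_rot"],s["force"])
c,sz,a,m=box("top","bin",80);print("bin",c,sz,a)
cv2.imwrite("pics/b.png",cv2.resize(cam("top")["img"][130:300,120:360,::-1],None,fx=3.3,fy=3.3))
E
```

```text
clock: 9.3
eef_pos: [541.5, 197.4, 26.1]
tool_rot: [-3.141, 0.0, 1.67]
force: [-1.3, 3.6, 0.5]
width: 85.6
gripper_force: 0.0
clock: 9.63
eef_pos: [543.3, 181.2, 26.1]
tool_rot: [-3.141, 0.002, 1.67]
force: [0.0, -0.2, 0.2]
width: 85.5
gripper_force: 0.0
[543.32033789 181.17013958  26.06382507] [-3.14067510e+00  1.98225625e-03  1.66953945e+00] [ 0.02162467 -0.19771934  0.18460447]
bin [545.1 175.6] [211.9 175.8] 14.9
```

View pics/b.png

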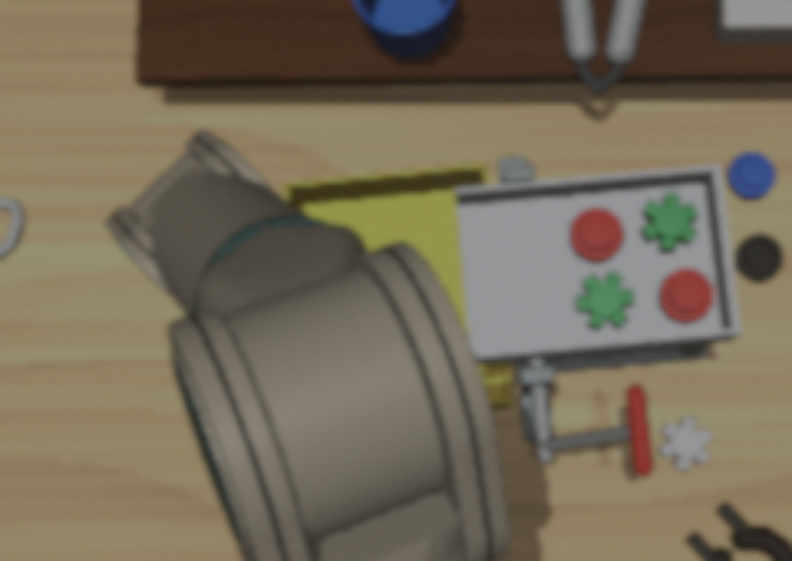

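```bash
python3 -m crank '[[[-0.1,0,0,0],[-0.1,0,0,0],[-0.1,0,0,0],[-0.08,0,0,0]]]'|head -4
python3 -m crank '[[[-0.06,0,0,0],[-0.06,0,0,0]]]'|head -4
python3 -m crank '[[[-0.06,0,0,0],[-0.06,0,0,0]]]'|head -4
```

```text
clock: 10.07
eef_pos: [544.2, 173.9, 26.2]
tool_rot: [-3.142, -0.0, 1.671]
force: [-0.4, 2.4, -2.1]
clock: 10.23
eef_pos: [545.1, 173.0, 26.6]
tool_rot: [3.14, -0.003, 1.671]
force: [-0.6, 9.1, -1.4]
clock: 10.4
eef_pos: [546.2, 172.9, 27.0]
tool_rot: [3.137, -0.007, 1.671]
force: [0.9, 13.7, -1.7]
```

```bash
python3 -m crank '[[[-0.06,0,0,0],[-0.06,0,0,0],[0,0,0,0]]]'|head -4
python3 -m crank '[[[0.2,0,0,0],[0.4,0,0,0],[0.8,0,0,0],[0.8,0,0,0],[0,0,-1,0],[0,0,-1,0],[0,0,-1,0],[0,0,-1,0],[0,0,-1,0],[0,0,-1,0],[0,0,-1,0],[0,0,-1,0]]]'|head -4
python3 -m crank '[[[0,0,-1,0],[0,0,-1,0],[0,0,-1,0],[0,0,-1,0],[-1,-1,0,0],[-1,-1,0,0],[-1,-1,0,0],[-1,-1,0,0],[-1,-1,0,0],[-1,-1,0,0],[-1,-0.5,0,0],[-1,0,0,0]]]' 1|head -4
```

```text
clock: 10.65
eef_pos: [546.6, 172.9, 27.3]
tool_rot: [3.136, -0.011, 1.672]
force: [0.5, 15.4, -2.1]
clock: 11.65
eef_pos: [539.4, 218.1, 227.5]
tool_rot: [-3.141, 0.002, 1.67]
force: [0.5, -0.4, -1.1]
clock: 12.65
eef_pos: [394.1, 2.1, 326.4]
tool_rot: [-3.138, 0.002, 1.67]
force: [0.7, -0.1, -0.5]
```

```bash
python3 -m crank '[[[-0.8,0,0,0],[-0.8,0,0,0],[-0.8,0,0,0],[-0.8,0,0,0],[-0.8,0,0,0],[-0.8,0,0,0],[-0.8,0.1,0,0],[0,0,0,0],[0,0,0,0]]]'
python3 - <<'E'
from h import *
cam("top");c,sz,a,m=box("top","bin",80);print("bin",c,sz,a)
cam("scene");print("bin",tri(("scene",place("scene","bin")),("top",place("top","bin"))))
print("bar",tri(("scene",place("scene","push_bar")),("top",place("top","push_bar"))))
im=np.vstack([cv2.resize(cam(n)["img"][r:r+105,c:c+270,::-1],None,fx=2.85,fy=2.85) for n,r,c in(("top",165,150),("scene",140,190))])
cv2.imwrite("pics/c.png",im)
E
```

```text
clock: 13.4
eef_pos: [413.6, -135.8, 326.1]
tool_rot: [-3.14, 0.0, 1.667]
force: [-0.9, -0.5, 0.5]
width: 0.0
gripper_force: 0.0
bin [547.   76.3] [205.4 169.3] 5.5
bin (array([554.89502275,  65.324605  ,  15.60305165]), [np.float64(0.13086645963711593), np.float64(0.13086645963706736)])
bar (array([ 425.9096434 , -100.51160911,  261.8988099 ]), [np.float64(7.838979531843225), np.float64(7.838979531843244)])
```

View pics/c.png

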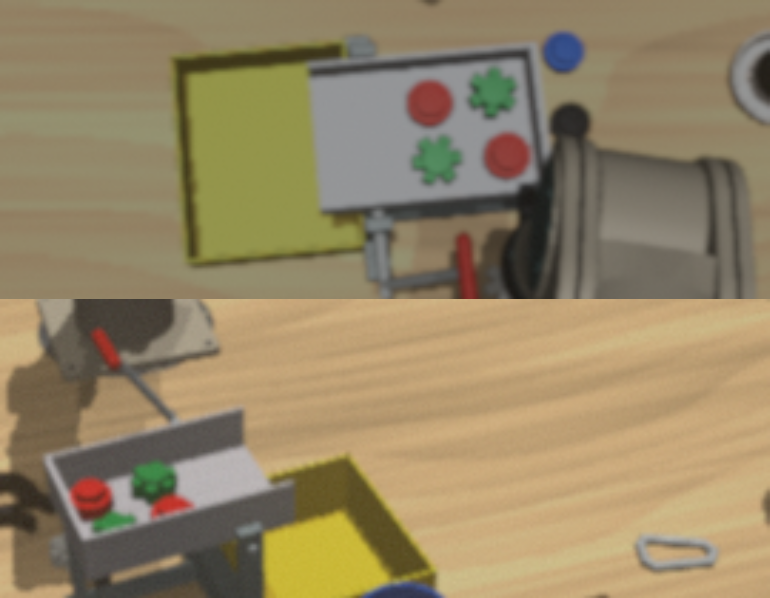

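```bash
python3 -m crank '[[[0,-0.2,0.8,0],[0,0,0.8,0],[0,0,0.8,0],[0,0,0.7,0],[0,0,0.5,0],[0.2,0,0,0],[0.2,0,0,0],[0.15,0,0,0],[0.15,0,0,0],[0.15,0,0,0],[0.15,0,0,0],[0,0,0,0]]]'
python3 -m crank '[[[0.15,0,0,0],[0.15,0,0,0],[0.15,0,0,0],[0.15,0,0,0],[0,0,0,0]]]'
```

```text
clock: 14.75
eef_pos: [408.3, -113.3, 238.1]
tool_rot: [3.138, 0.006, 1.67]
force: [0.1, -8.7, 4.5]
width: 0.0
gripper_force: 4.6
clock: 15.17
eef_pos: [407.8, -97.6, 238.3]
tool_rot: [3.136, 0.005, 1.67]
force: [0.8, -7.7, 6.1]
width: 0.3
gripper_force: 3.9
```

```bash
python3 -m crank '[[[0.15,0,0,0],[0.15,0,0,0],[0.15,0,0,0],[0.15,0,0,0],[0.15,0,0,0],[0.15,0,0,0],[0.15,0,0,0],[0.15,0,0,0],[0.15,0,0,0],[0.15,0,0,0],[0.15,0,0,0],[0.15,0,0,0]]]'
python3 -m crank '[[[0.15,0,0,0],[0.15,0,0,0],[0.15,0,0,0],[0.15,0,0,0],[0.15,0,0,0],[0.15,0,0,0],[0.15,0,0,0],[0.15,0,0,0],[0.15,0,0,0],[0.15,0,0,0],[0.15,0,0,0],[0,0,0,0]]]'
python3 - <<'E'
from h import *
cam("top");cam("scene")
for n in("top","scene"):
  for t in("nut_a","cap_a"): print(n,t,[(np.round(r["position"]).tolist(),round(r["confidence"],2)) for r in ctrl.find_in(n,t)])
im=np.vstack([cv2.resize(cam(n)["img"][r:r+105,c:c+270,::-1],None,fx=2.85,fy=2.85) for n,r,c in(("top",165,150),("scene",160,190))])
cv2.imwrite("pics/d.png",im)
E
```

```text
clock: 16.17
eef_pos: [402.2, -51.1, 237.3]
tool_rot: [3.138, 0.002, 1.67]
force: [1.1, -3.9, 3.1]
width: 0.1
gripper_force: 2.2
clock: 17.17
eef_pos: [396.4, -8.6, 236.3]
tool_rot: [-3.141, -0.001, 1.672]
force: [-0.8, -1.4, -1.0]
width: 0.5
gripper_force: 0.7
top nut_a [([244.0, 228.0], 0.72), ([200.0, 240.0], 0.45)]
top cap_a [([179.0, 347.0], 0.68), ([232.0, 243.0], 0.59), ([219.0, 231.0], 0.55), ([209.0, 349.0], 0.51)]
scene nut_a [([238.0, 306.0], 0.6), ([230.0, 430.0], 0.59), ([220.0, 308.0], 0.5), ([231.0, 211.0], 0.48)]
scene cap_a [([272.0, 203.0], 0.69), ([222.0, 420.0], 0.59), ([233.0, 314.0], 0.53), ([232.0, 299.0], 0.49)]
```

View pics/d.png

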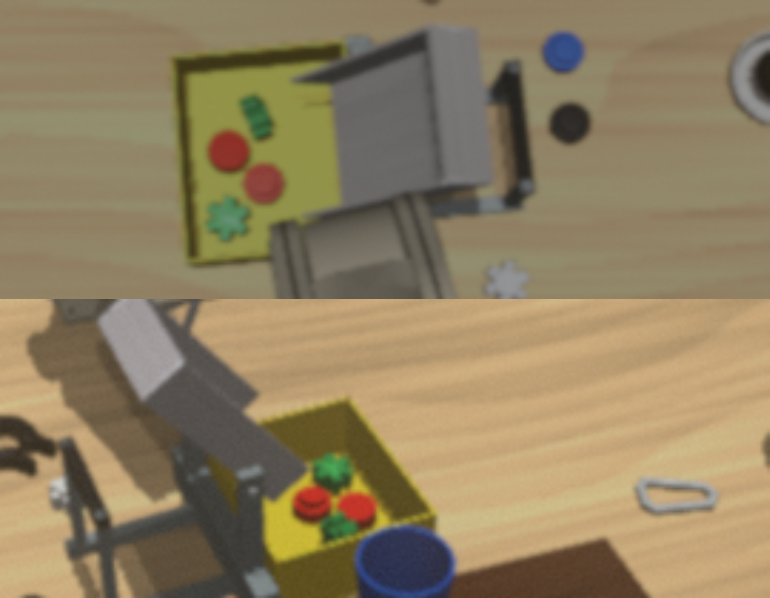

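```bash
python3 -m crank '[[[-0.06,0,0,0],[-0.12,0,0,0],[-0.12,0,0,0],[-0.12,0,0,0],[-0.12,0,0,0],[-0.12,0,0,0],[-0.12,0,0,0],[-0.12,0,0,0],[-0.12,0,0,0],[-0.12,0,0,0],[-0.12,0,0,0],[-0.12,0,0,0]]]'|head -4
python3 -m crank '[[[-0.12,0,0,0],[-0.12,0,0,0],[-0.12,0,0,0],[-0.12,0,0,0],[-0.12,0,0,0],[-0.12,0,0,0],[-0.12,0,0,0],[-0.12,0,0,0],[-0.12,0,0,0],[-0.12,0,0,0],[-0.12,0,0,0],[-0.12,0,0,0]]]'|head -4
python3 -m crank '[[[-0.12,0,0,0],[-0.12,0,0,0],[-0.12,0,0,0],[-0.12,0,0,0],[-0.12,0,0,0],[-0.12,0,0,0],[-0.1,0,0,0],[-0.1,0,0,0],[-0.1,0,0,0],[-0.1,0,0,0],[-0.08,0,0,0]]]'|head -4
```

```text
clock: 18.47
eef_pos: [400.3, -44.3, 236.3]
tool_rot: [3.142, 0.0, 1.671]
force: [-0.0, -1.8, 2.0]
clock: 19.47
eef_pos: [403.9, -80.0, 236.3]
tool_rot: [3.142, 0.0, 1.671]
force: [-0.4, -2.1, -2.0]
clock: 20.38
eef_pos: [406.9, -109.9, 236.3]
tool_rot: [3.142, 0.0, 1.671]
force: [0.2, -2.4, -0.5]
```

```bash
python3 -m crank '[[[-0.05,0,0,0],[-0.05,0,0,0],[-0.05,0,0,0],[-0.05,0,0,0],[-0.05,0,0,0],[-0.05,0,0,0],[-0.05,0,0,0]]]'|head -4
python3 -m crank '[[[-0.05,0,0,0],[-0.05,0,0,0],[-0.05,0,0,0],[-0.05,0,0,0],[-0.05,0,0,0]]]'|head -4
python3 -m crank '[[[-0.05,0,0,0],[-0.05,0,0,0],[-0.05,0,0,0],[-0.05,0,0,0],[-0.05,0,0,0],[-0.05,0,0,0]]]'|head -4
```

```text
clock: 20.97
eef_pos: [408.0, -117.7, 236.5]
tool_rot: [3.141, -0.001, 1.671]
force: [-0.6, 0.3, 0.0]
clock: 21.38
eef_pos: [408.4, -124.5, 236.3]
tool_rot: [3.141, -0.0, 1.671]
force: [0.1, 0.5, -0.4]
clock: 21.88
eef_pos: [409.1, -132.1, 236.3]
tool_rot: [3.142, 0.0, 1.671]
force: [-0.5, -0.0, 0.8]
```

Contact ended around y = -118, so the tray should be on its rest. I'll retreat upward and check.

```bash
python3 -m crank '[[[-0.4,0,0,0],[0,0,-1,0],[0,0,-1,0],[0,0,-1,0],[0,0,-1,0],[-1,0,0,0],[-1,0,0,0],[-1,0,0,0],[-1,0,0,0],[-1,0,0,0],[-1,0,0,0],[0,0,0,0]]]'
python3 - <<'E'
from h import *
cam("top");c,sz,a,m=box("top","bin",80);print("bin",c,sz,a)
c,s,a,_=box("top","tray",197);print("tray",c,s,a)
im=np.vstack([cv2.resize(cam(n)["img"][r:r+h,c:c+w,::-1],(760,int(760*h/w))) for n,r,c,h,w in(("top",90,80,230,500-40),("scene",130,150,90,300))])
cv2.imwrite("pics/e.png",im[:600])
E
```

```text
clock: 22.88
eef_pos: [424.1, -297.7, 335.8]
tool_rot: [-3.141, 0.003, 1.664]
force: [0.2, -0.9, -0.1]
width: -0.1
gripper_force: 0.0
bin [547.9  76.4] [206.9 169.3] 5.5
tray [549.5 -71.6] [139.6 203.4] 5.2
```

View pics/e.png

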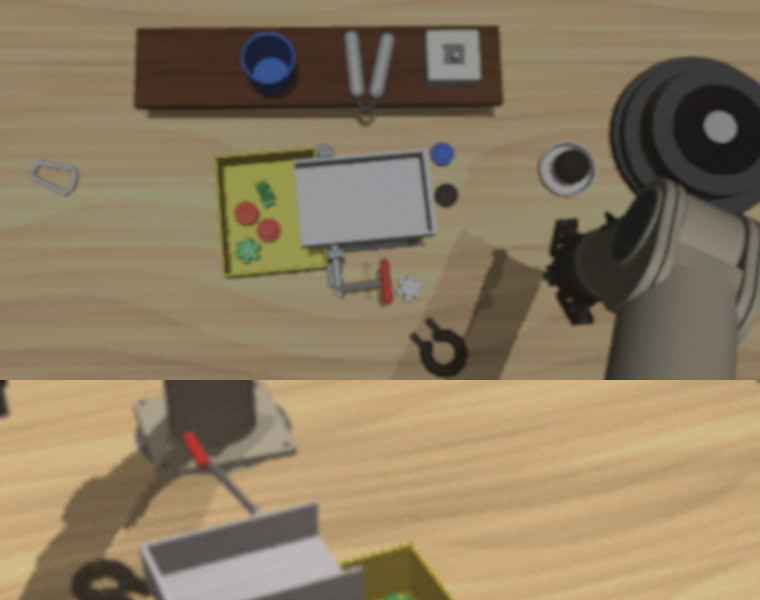

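The picture shows the tray level and empty, with the lever bar back at about (386,282). All four pieces are in the bin at about (255,220), the bin hasn't moved from home, and the bystanders are undisturbed.

```bash
python3 -c "from cell import ctrl;print(ctrl.finish_job())"
```

```text
the job is handed in; nothing more can be done
None
```

The job is handed in: the bin is home against the foot bar with all four pieces in it, the tray was eased back to its rest, and the last picture showed nothing else disturbed, at about 23 s of the 62 s allowed.

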